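# Index the pebble dispenser and draw its gate

### The arm

A 6-joint arm with a two-finger parallel gripper is mounted at the origin on a cart in front of the work surface, level with it; the furniture and walls round the work are solid. World frame = base frame: x ahead of the robot, y to its left, z up, the work surface at z = 0. Lengths are in m, angles in degrees, forces in N, time in s.
With the tool pointing down it reaches from about 0.3 to 0.75 m from the base axis. Payload 8.5 kg.
Tool frame: the origin (TCP) lies midway between the tips of the shut fingers; the grasp point (between the pads) lies 19 mm behind it (env.grip_depth is the distance from the TCP to the grasp point, in m); x points along the fingers, y is the direction in which the jaws open and shut, and the axes are right-handed (so a half turn about x gives the same grasp; the last joint's range is limited). The gripper opens to 85 mm and grips with 20 to 120 N. Pads are 22 mm wide; open, the fingers measure 114 mm over their backs; the gripper's body (76 mm by 85 mm) begins 54 mm behind the grasp point. The pads swing forward as they close: fully open they stand 13 mm farther back than shut.
Start: joints at [63.581, 21.807, 74.336, -0, 83.858, -12.336], TCP at [0.134, 0.533, 0.231] pointing down, gripper open.
Joint ranges: [-178.18, 178.18], [-50.72, 133.34], [12.68, 142.11], [-81.47, 261.47], [9.98, 163.14], [-165.26, 165.26]. Speed limits (degrees/s): [136.94, 136.94, 180, 180, 180, 180].

### API

Orientations are given as a 3x3 rotation matrix whose columns are the frame's x, y, z axes.
In Python, from rig import env gives the robot as it stands.
- The arm moves only by the tool play_rows, never from a script. Its arguments are lists of equal length, an entry for each row: "travel": the shift along the world's x, y, z in cm, a list of three; "rotation": the turn, a rotation vector about the world's x, y, z in rad, a list of three; "claw": the finger opening in cm, from 0 to 8.54. A call has 1 to 12 rows; each row shifts and turns the pose as measured when the row begins; what a row does not reach is not made up. A row lasts 1/12 s, in which the tool goes at most 41.7 mm and 7.16 degrees, less where a joint would pass 70% of its speed; a pose out of reach is approached as far as the arm can. A call is refused whole if a number of a shift passes 4.17 or a number of a turn 0.125, either way. A call with a gripper value outside its range is refused whole. The fingers move at their own pace and stop on an object; "squeeze" is the grip in N (left out, the last holds). Time passes only in rows, so rows that do not move let the fingers close. It gives the time, the measured TCP pose, the force and the opening at its end, in the units of the state.
- env.observe(): the state, without advancing time (a new reading comes with each control period).
- env.get_image(name): name is "scene" or "side" or "wrist"; returns the picture (420x560x3 uint8, red, green, blue); there is no depth.
- env.camera_info(name): a dict with "vertical_fov" (degrees; the focal length in pixels is half the picture's height over the tangent of half this angle, whatever the lens; pixels are square), "cx", "cy" (the principal point, pixels), "eye" and "rotation" of the camera in the world. Camera axes: x right, y down, z forward; pixel columns grow to the right and rows downward; lengths in m; the calibration is good to about 2 mm. A picture is of the moment at which its call begins: read the wrist's pose just before it. camera_info takes no time and is no camera call; for the wrist camera it gives the pose at the moment of the call.
- env.close_job(): hands the job in, once; it reports no verdict.
The state is a dict: "time_s": time; "q": joint angles; "qvel": joint speeds; "joint_efforts": joint torques, N m; "position": TCP position; "tool_rot": TCP orientation; "ft_force": force on the tool from outside, world axes, zero at the start; "wrist_torque": the same for the moment, N m; "grip_width": finger opening in m.
Only numpy, scipy, OpenCV 4.12 (cv2) and the standard library are available. Lean on these libraries where they do the work, as an engineer would, in place of code of your own. Each camera call takes 0.05 s, during which the arm holds its last target.

### The job

Drop the three red pebbles from the hopper into the cup that holds the smaller of the two stones: pull up the spring plunger, swing the carousel to the next hole so that this cup stands under the hopper, and let the plunger snap fully home; only then draw the hopper's slide gate right out to its end stop. Keep both stones in their cups, leave the plunger home and the gate out, and do not disturb the clear jar, the torch and the loose slate chip on the table beside it.

Things in the scene. Friction and masses are not known exactly. Their poses are not given: they have to be found in the camera images.
- dispenser: Fixed pebble dispenser on a plywood board 290x250x12 mm. Origin: table level, under the carousel's pivot. Local x points from pivot to hopper (away from robot, give or take its yaw), y left, z up. Steel index plate on its -x half, top at z 24 mm, three 13 mm holes 100 mm from the pivot: one straight at -x, the others 50 deg (0.873 rad) either side. Hopper column behind, to z 128 mm.
- carousel (a joint): Turn of the aluminium carousel about the vertical pivot, rad, 0 at start (pin in the middle hole), positive counter-clockwise from above; stops at +-1.08. +0.873 and -0.873 bring the pin over the outer holes: -0.873 puts the left (+y) cup under the hopper, +0.873 the right (-y) cup. Light friction, about 1 N at the knob. Play of the pin in a hole +-0.01 rad.
- plunger (a joint): Lift of the spring pin, m: 0 home in a hole, stroke 0.018. The 11 mm pin with rounded tip must rise at least 0.011 to clear the index plate. The spring pulls it down with 3.5 N at home to 8 N at full lift; let go over a hole it snaps home, let go elsewhere it rests on the plate at about 0.011.
- knob (a point): Grip point on the axis of the plunger's round black knob: 30 mm across, 29 mm tall (z 52 to 81 mm when home), this point at z 68 mm, 100 mm from the pivot on the carousel's arm, opposite the cups. It may be gripped from any side; it rises with the plunger and swings with the carousel. The arm below it is 30 mm wide, top at z 34 mm, with an 18 mm collar to z 48 mm under the knob.
- cup_left (a point): Centre of the inner floor (z 35 mm) of the grey round cup that starts on the local +y side: 60 mm inside, wall 3 mm, rim at z 67 mm, 85 mm from the pivot, at +50 deg from local x while the carousel reads 0. Moves with the carousel.
- cup_right (a point): The same for the like cup that starts on the local -y side, at -50 deg. Between the cups a flat blank disc parks under the hopper at the start.
- outlet (a point): Point on the hopper's vertical axis, at z 71 mm just under the gate, 85 mm from the pivot along local x; the wanted cup's centre must come under it. Hopper: open square grey tube, 46 mm inside, 54 mm outside, z 77 to 128 mm.
- gate (a joint): Draw of the steel slide gate under the hopper, m: near 0 (up to 0.004) closed, 0.056 against its end stop. It slides level along local -y (to the right), friction about 1.5 N, stays where left.
- gate_grip (a point): Grip point on the gate's upright round steel post: 16 mm across, z 76 to 113 mm, this point at z 98 mm on its axis, 76 mm to local -y of the hopper's axis when closed, 132 mm when fully out. It stands on a tongue 24 mm wide, its top at z 76 mm.
- river_b: The smaller stone: pale pebble, 26x34x20 mm, 26 g, loose in one of the two cups (left or right, it varies). Origin in the middle of its underside.
- plum_stone: The larger stone: plum-coloured pebble, 36x44x30 mm, 69 g, loose in the other cup. Origin in the middle of its underside.
- red_pebble_1: red jasper pebble, about 20x24x15 mm, 14 g, loose; one of the three in the hopper. Origin in the middle of its underside (it turns with the pebble).
- red_pebble_2: red jasper pebble, about 20x24x15 mm, 14 g, loose; one of the three in the hopper. Origin in the middle of its underside (it turns with the pebble).
- red_pebble_3: red jasper pebble, about 20x24x15 mm, 14 g, loose; one of the three in the hopper. Origin in the middle of its underside (it turns with the pebble).
- sample_jar_1: Bystander: clear jar of stone chips with a black cap, 47 mm across, 63 mm tall, standing on the table. Origin in the middle of its underside.
- torch: Bystander: black metal torch lying on the table, 110 mm long, 29 mm thick. Origin in the middle of its underside.
- slate_a: Bystander: flat grey slate chip lying on the table, 45x68x18 mm. Origin in the middle of its underside.
- pivot (a point): Point on the carousel's pivot axis, z 45 mm.

How it is judged:
By the outcome, as a careful person would: the job done as asked, in the order asked, and still so for the second after the job is handed in, with the robot touching nothing.
It also fails if it takes over 53 s, if anything falls off the work surface, if the arm or the gripper's body presses on something with over 40 N, if the wrist force passes 120 N, or if a joint passes its speed limit or range.

## Working session

There is one attempt and no reset: what is moved stays moved. The work goes in short steps, Python scripts to look and compute and a tool call to move; the robot and the scene stay as the last step left them, time stands still between calls to the robot, and variables do not carry over. Pictures are saved under pics/ and viewed, and the job is handed in when it is done.

Besides the shell and the picture viewer there is one more tool, called after "Emit:" by a JSON object that holds its "op" and its "data", one argument or row to a line. play_rows: Moves the arm, as the interface text tells. Its arguments: {"type":"object","properties":{"travel":{"type":"array","items":{"type":"array","items":{"type":"number"}}},"rotation":{"type":"array","items":{"type":"array","items":{"type":"number"}}},"claw":{"type":"array","items":{"type":"number"}},"squeeze":{"type":"number"}},"required":["travel","rotation","claw"]}

```bash
mkdir -p pics; ls
python3 - <<'E'
from rig import env
import cv2
for n in ("scene","side","wrist"):
    i=env.camera_info(n); print(n,i)
    cv2.imwrite(f"pics/{n}0.png",env.get_image(n)[:,:,::-1])
print(env.observe())
E
```

```text
pics
scene {'vertical_fov': 45.762644777832875, 'cx': 274.9130360376804, 'cy': 205.59490103251483, 'eye': array([ 0.23321663, -0.59160728,  0.93365835]), 'rotation': array([[ 0.91699113, -0.30272381,  0.25977985],
       [-0.39870496, -0.71628974,  0.57268086],
       [ 0.01271351, -0.62871878, -0.77752881]])}
side {'vertical_fov': 47.273336219416635, 'cx': 276.25694606176864, 'cy': 214.53575183555387, 'eye': array([-0.07452222, -0.93821783,  0.70173577]), 'rotation': array([[ 0.84594013, -0.2417056 ,  0.47535639],
       [-0.53314217, -0.40342917,  0.74364261],
       [ 0.01203005, -0.88250966, -0.47014038]])}
wrist {'vertical_fov': 66.28027142152766, 'cx': 276.4837345876182, 'cy': 215.7137088335298, 'eye': array([0.06664975, 0.54999383, 0.37347346]), 'rotation': array([[ 0.24388936,  0.93483677,  0.25806626],
       [ 0.96980227, -0.234756  , -0.06612999],
       [-0.00123815,  0.26640165, -0.96386131]])}
{'time_s': 0.15, 'q': array([ 6.35801847e+01,  2.18334550e+01,  7.43730626e+01, -9.58840863e-04,
        8.38584924e+01, -1.23350893e+01]), 'qvel': array([ 1.75780961e-02, -2.37715397e-01, -1.96286685e-01,  9.03630631e-02,
       -1.71765195e-04,  1.16489230e-02]), 'joint_efforts': array([ 2.01028182e-03, -4.48625135e+01, -2.31343085e+01, -1.95653347e-04,
        3.76196142e-03, -1.49554012e-05]), 'position': array([0.13374187, 0.53325545, 0.23085122]), 'tool_rot': array([[-4.89950254e-04,  2.43354435e-01,  9.69937307e-01],
       [-1.02353728e-03,  9.69936793e-01, -2.43354823e-01],
       [-9.99999356e-01, -1.11199875e-03, -2.26138442e-04]]), 'ft_force': array([-0.07351908,  0.50246966, -0.23025558]), 'wrist_torque': array([-0.00667445,  0.03348128, -0.02047174]), 'grip_width': 0.08526580822395773}
```

View pics/scene0.png

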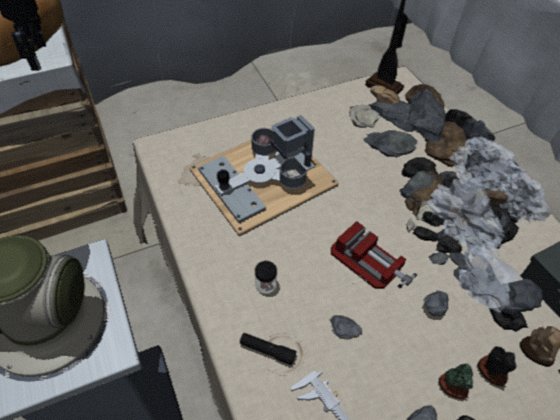

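View pics/side0.png

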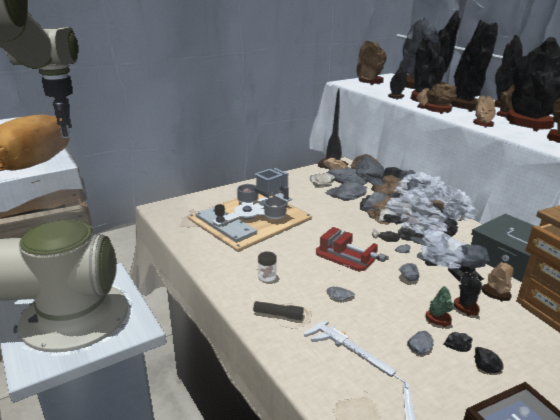

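View pics/wrist0.png

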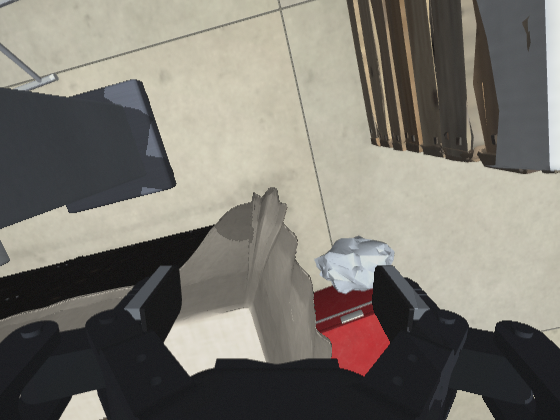

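Run:
```python
import cv2
a=cv2.imread("pics/scene0.png")[110:240,180:345]
cv2.imwrite("pics/sc_crop.png",cv2.resize(a,None,fx=4.6,fy=4.6,interpolation=cv2.INTER_CUBIC))
a=cv2.imread("pics/side0.png")[160:250,180:320]
cv2.imwrite("pics/si_crop.png",cv2.resize(a,None,fx=5.5,fy=5.5,interpolation=cv2.INTER_CUBIC))
```

```text
(no output)
```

View pics/sc_crop.png

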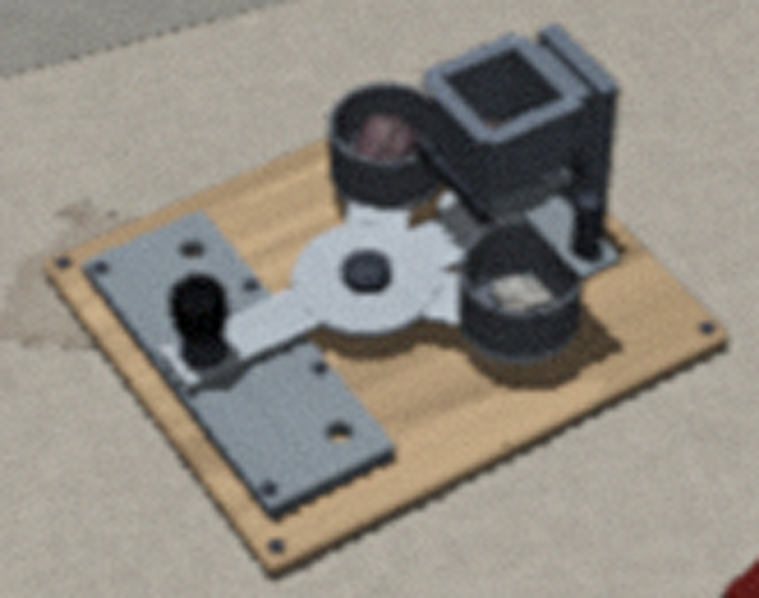

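View pics/si_crop.png

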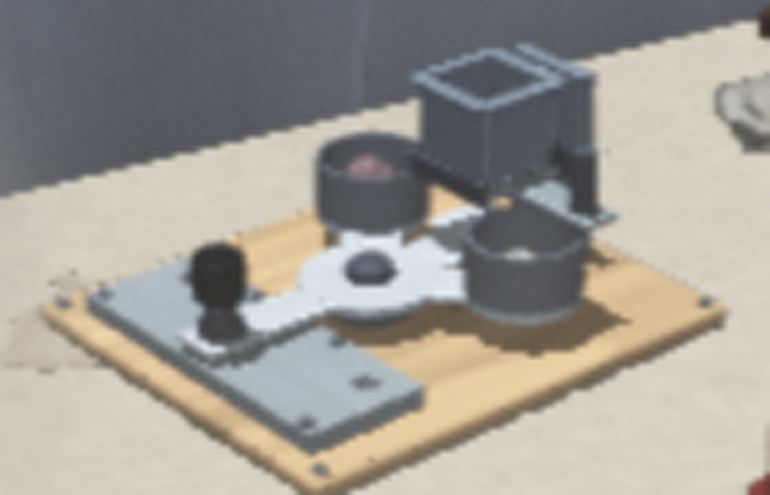

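```bash
cat > h.py <<'E'
import numpy as np
def proj(ci,P):
    f=210/np.tan(np.radians(ci['vertical_fov']/2))
    p=(np.atleast_2d(P)-ci['eye'])@np.asarray(ci['rotation'])
    return np.c_[ci['cx']+f*p[:,0]/p[:,2],ci['cy']+f*p[:,1]/p[:,2]]
def W(th,L):
    L=np.atleast_2d(L)/1000.; c,s=np.cos(th[2]),np.sin(th[2])
    return np.c_[th[0]+c*L[:,0]-s*L[:,1],th[1]+s*L[:,0]+c*L[:,1],L[:,2]]
E
python3 - <<'E'
from rig import env
from h import *
from scipy.optimize import least_squares
sc=[((-64.3,76.6,24),(192,249)),((-64.3,-76.6,24),(339,430)),((58,27,128),(427,75)),((112,27,128),(515,36)),((112,-27,128),(585,97)),((58,-27,128),(490,138)),((-100,0,81),(197,287)),((54.6,65.1,67),(387,125)),((54.6,-65.1,67),(521,270))]
si=[((-64.3,-76.6,24),(365,382)),((58,27,128),(415,75)),((112,27,128),(490,50)),((58,-27,128),(490,108)),((-100,0,81),(217,253)),((54.6,65.1,67),(370,160)),((54.6,-65.1,67),(527,230))]
C={n:env.camera_info(n) for n in("scene","side")}
D=[(C["scene"],np.array([a for a,_ in sc]),np.array([b for _,b in sc])/4.6-.4+[180,110]),(C["side"],np.array([a for a,_ in si]),np.array([b for _,b in si])/5.5-.4+[180,160])]
def r(th,w=(0,1)): return np.concatenate([(proj(D[k][0],W(th,D[k][1]))-D[k][2]).ravel() for k in w])
for w in((0,1),(0,),(1,)):
    s=least_squares(r,[.6,.2,0],args=(w,),loss='soft_l1'); print(w,s.x,np.degrees(s.x[2])); print(np.round(r(s.x,w).reshape(-1,2),1).tolist())
s=least_squares(r,[.6,.2,0],loss='soft_l1')
th=s.x
for n,p in dict(knob=(-100,0,68),knob2=(-64.3,-76.6,68),post=(85,-76,98),post2=(85,-132,98),outlet=(85,0,71)).items(): print(n,W(th,p).round(4))
E
```

```text
(0, 1) [0.54306072 0.19102751 0.17063957] 9.776927153306673
[[-0.1, -0.1], [-0.1, 0.3], [0.6, 0.3], [0.1, 0.7], [-2.2, 0.2], [-0.4, -0.2], [-0.2, 0.8], [-0.3, -0.5], [-0.2, -0.3], [0.6, -0.3], [0.9, -0.2], [0.7, -0.1], [-1.0, -0.7], [0.5, -0.3], [0.6, -1.1], [-0.2, 0.2]]
(0,) [0.54368513 0.19120155 0.16890255] 9.677403411652978
[[0.1, -0.2], [0.0, 0.1], [0.9, 0.2], [0.4, 0.6], [-2.0, 0.2], [-0.2, -0.3], [0.0, 0.6], [-0.1, -0.6], [0.0, -0.4]]
(1,) [0.54078547 0.1892938  0.17596952] 10.082310681844607
[[0.4, 0.1], [0.5, 0.1], [0.2, 0.2], [-1.4, -0.4], [0.2, 0.2], [0.1, -0.8], [-0.5, 0.6]]
knob [[0.4445 0.174  0.068 ]]
knob2 [[0.4927 0.1046 0.068 ]]
post [[0.6397 0.1306 0.098 ]]
post2 [[0.6492 0.0754 0.098 ]]
outlet [[0.6268 0.2055 0.071 ]]
```

Emit:
{"op": "play_rows", "data": {
  "travel": [
    [2.6,-3,0],
    [2.6,-3,0],
    [2.6,-3,0],
    [2.6,-3,0],
    [2.6,-3,0],
    [2.6,-3,0],
    [2.6,-3,0],
    [2.6,-3,0],
    [2.6,-3,0],
    [2.6,-3,0],
    [2.6,-3,0],
    [0,0,0]
  ],
  "rotation": [
    [0,0,0.038],
    [0,0,0.038],
    [0,0,0.038],
    [0,0,0.038],
    [0,0,0.038],
    [0,0,0.038],
    [0,0,0.038],
    [0,0,0.038],
    [0,0,0.038],
    [0,0,0.038],
    [0,0,0.038],
    [0,0,0]
  ],
  "claw": [7,7,7,7,7,7,7,7,7,7,7,7],
  "squeeze": 40
}}

```text
time_s: 1.15
position: [0.4265, 0.186, 0.2283]
tool_rot: [[-0.002, -0.2, 0.98], [-0.004, 0.98, 0.2], [-1.0, -0.004, -0.003]]
ft_force: [0.1, 0.4, 0.0]
grip_width: 0.0699
```

Run:
```python
from rig import env
import cv2
o=env.observe();print(o['position'],o['tool_rot'].round(3).tolist(),o['time_s'],o['q'])
print(env.camera_info("wrist"))
cv2.imwrite("pics/w1.png",env.get_image("wrist")[:,:,::-1])
```

```text
[0.42652923 0.18603363 0.22830761] [[-0.002, -0.2, 0.98], [-0.004, 0.98, 0.2], [-1.0, -0.004, -0.003]] 1.15 [  9.06015643  13.52784662  87.19905664  -0.21584678  79.41411934
 -92.41913941]
{'vertical_fov': 66.28027142152766, 'cx': 276.4837345876182, 'cy': 215.7137088335298, 'eye': array([0.35896097, 0.17341372, 0.3711461 ]), 'rotation': array([[-0.19919043,  0.94497509,  0.25950964],
       [ 0.97995288,  0.19314247,  0.04887066],
       [-0.00394078,  0.26404179, -0.96450319]])}
```

View pics/w1.png

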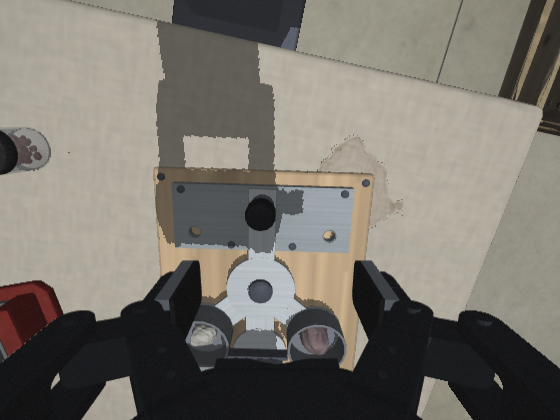

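Run:
```python
import cv2
a=cv2.imread("pics/w1.png")[170:370,150:380]
cv2.imwrite("pics/w1c.png",cv2.resize(a,None,fx=3,fy=3,interpolation=cv2.INTER_CUBIC))
```

```text
(no output)
```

View pics/w1c.png

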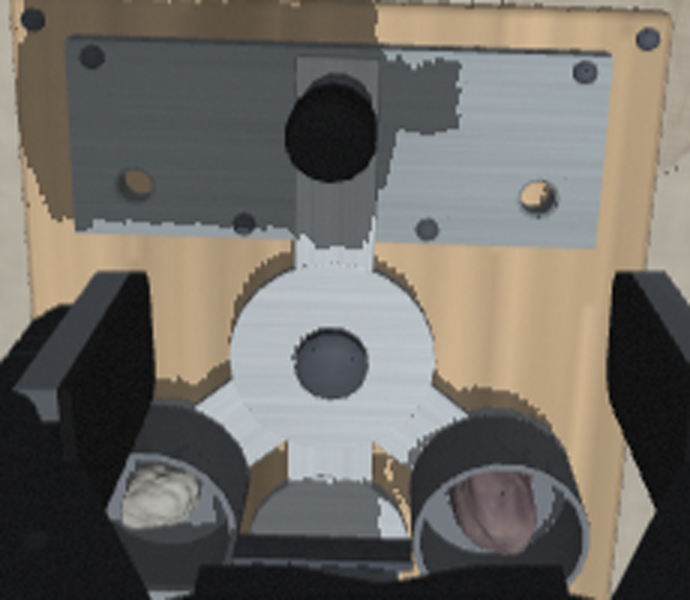

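```bash
cat > fit.py <<'E'
from rig import env
from h import *
from scipy.optimize import least_squares
ci={'vertical_fov': 66.28027142152766, 'cx': 276.4837345876182, 'cy': 215.7137088335298, 'eye': np.array([0.35896097, 0.17341372, 0.3711461 ]), 'rotation': np.array([[-0.19919043,  0.94497509,  0.25950964],[ 0.97995288,  0.19314247,  0.04887066],[-0.00394078,  0.26404179, -0.96450319]])}
L=np.array([(-64.3,-76.6,24),(-64.3,76.6,24),(-100,0,81)])
u=np.array([(136,184),(538,197),(331,136.)])/3-.33+[150,170]
f=lambda t:(proj(ci,W(t,L))-u).ravel()
s=least_squares(f,[.54,.19,.17]);print(s.x,f(s.x).round(1))
for n,p in dict(knob=(-100,0,68),knob2=(-64.3,-76.6,68)).items(): print(n,W(s.x,p).round(4))
E
python3 fit.py
```

```text
[0.53870649 0.1897209  0.16797441] [-0.4 -0.4  0.4 -0.4 -0.   0.7]
knob [[0.4401 0.173  0.068 ]]
knob2 [[0.4881 0.1034 0.068 ]]
```

Emit:
{"op": "play_rows", "data": {
  "travel": [
    [0.6,-0.4,-2],
    [0.6,-0.4,-3],
    [0.4,-0.4,-3.5],
    [0,0,-2],
    [0,0,0]
  ],
  "rotation": [
    [0,0,-0.015],
    [0,0,-0.015],
    [0,0,0],
    [0,0,0],
    [0,0,0]
  ],
  "claw": [7,7,7,7,7]
}}

```text
time_s: 1.62
position: [0.4395, 0.1777, 0.121]
tool_rot: [[0.001, -0.166, 0.986], [-0.001, 0.986, 0.166], [-1.0, -0.001, 0.001]]
ft_force: [0.6, 0.2, -0.2]
grip_width: 0.0701
```

Run:
```python
from rig import env
import cv2
cv2.imwrite("pics/w2.png",env.get_image("wrist")[:,:,::-1])
cv2.imwrite("pics/s2.png",cv2.resize(env.get_image("scene")[90:240,150:350,::-1],None,fx=4,fy=4,interpolation=cv2.INTER_CUBIC))
```

```text
(no output)
```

View pics/w2.png

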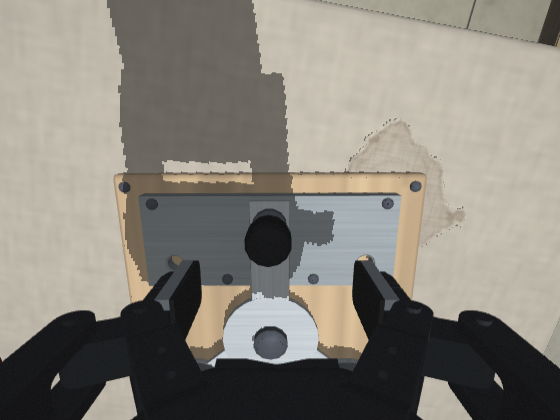

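View pics/s2.png

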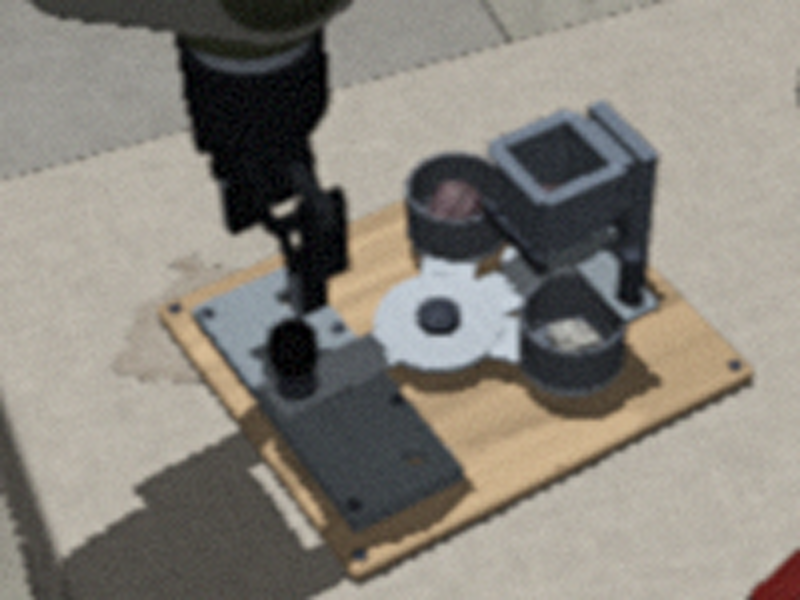

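```bash
cat >> h.py <<'E'
def ray(ci,u,v,z):
    f=210/np.tan(np.radians(ci['vertical_fov']/2))
    d=np.asarray(ci['rotation'])@np.array([(u-ci['cx'])/f,(v-ci['cy'])/f,1]); return ci['eye']+d*(z-ci['eye'][2])/d[2]
E
python3 - <<'E'
from rig import env
from h import *
ci=env.camera_info("wrist");print(env.observe()['position'])
print(ray(ci,268.5,242,.081),ray(ci,176,260,.024),ray(ci,366,260,.024))
E
```

```text
[0.44107382 0.17799611 0.12414885]
[0.44113544 0.17341928 0.081     ] [0.49039794 0.10349088 0.024     ] [0.46451565 0.25618208 0.024     ]
```

Emit:
{"op": "play_rows", "data": {
  "travel": [
    [0,-0.4,0],
    [0,0,-2],
    [0,0,-2.5],
    [0,0,-2],
    [0,0,-0.7],
    [0,0,0]
  ],
  "rotation": [
    [0,0,0],
    [0,0,0],
    [0,0,0],
    [0,0,0],
    [0,0,0],
    [0,0,0]
  ],
  "claw": [7,7,7,7,7,7]
}}

```text
time_s: 2.22
position: [0.4456, 0.1762, 0.06]
tool_rot: [[0.026, -0.171, 0.985], [0.002, 0.985, 0.171], [-1.0, -0.002, 0.026]]
ft_force: [0.4, -0.5, -0.4]
grip_width: 0.07
```

Emit:
{"op": "play_rows", "data": {
  "travel": [
    [-0.3,-0.2,-0.4],
    [-0.2,0,-0.4],
    [0,0,0]
  ],
  "rotation": [
    [0,0.015,0],
    [0,0.012,0],
    [0,0,0]
  ],
  "claw": [7,7,7]
}}

```text
time_s: 2.47
position: [0.4418, 0.1744, 0.055]
tool_rot: [[0.003, -0.171, 0.985], [0.003, 0.985, 0.171], [-1.0, 0.003, 0.003]]
ft_force: [-0.5, 0.5, -1.4]
grip_width: 0.0699
```

Emit:
{"op": "play_rows", "data": {
  "travel": [
    [0,0,-0.6],
    [0,0,0],
    [0,0,0],
    [0,0,0],
    [0,0,0],
    [0,0,0],
    [0,0,0]
  ],
  "rotation": [
    [0,0,0],
    [0,0,0],
    [0,0,0],
    [0,0,0],
    [0,0,0],
    [0,0,0],
    [0,0,0]
  ],
  "claw": [7,4,2,2,2,2,2],
  "squeeze": 40
}}

```text
time_s: 3.05
position: [0.4429, 0.1745, 0.0504]
tool_rot: [[0.006, -0.171, 0.985], [0.004, 0.985, 0.171], [-1.0, 0.002, 0.007]]
ft_force: [0.4, -0.8, -1.7]
grip_width: 0.0285
```

Emit:
{"op": "play_rows", "data": {
  "travel": [
    [0,0,0.4],
    [0,0,0.4],
    [0,0,0.4],
    [0,0,0.4],
    [0,0,0]
  ],
  "rotation": [
    [0,0,0],
    [0,0,0],
    [0,0,0],
    [0,0,0],
    [0,0,0]
  ],
  "claw": [2,2,2,2,2]
}}

```text
time_s: 3.47
position: [0.4428, 0.1745, 0.0668]
tool_rot: [[0.005, -0.171, 0.985], [0.003, 0.985, 0.171], [-1.0, 0.003, 0.005]]
ft_force: [2.0, 0.8, -8.0]
grip_width: 0.0281
```

Run:
```python
from rig import env
import cv2
cv2.imwrite("pics/s3.png",cv2.resize(env.get_image("side")[150:250,180:320,::-1],None,fx=5.5,fy=5.5,interpolation=cv2.INTER_CUBIC))
o=env.observe();print(o['position'],o['ft_force'],o['grip_width'])
```

```text
[0.44282587 0.1744465  0.06648643] [ 2.54939617  0.23005113 -8.71634492] 0.02834288910088904
```

View pics/s3.png

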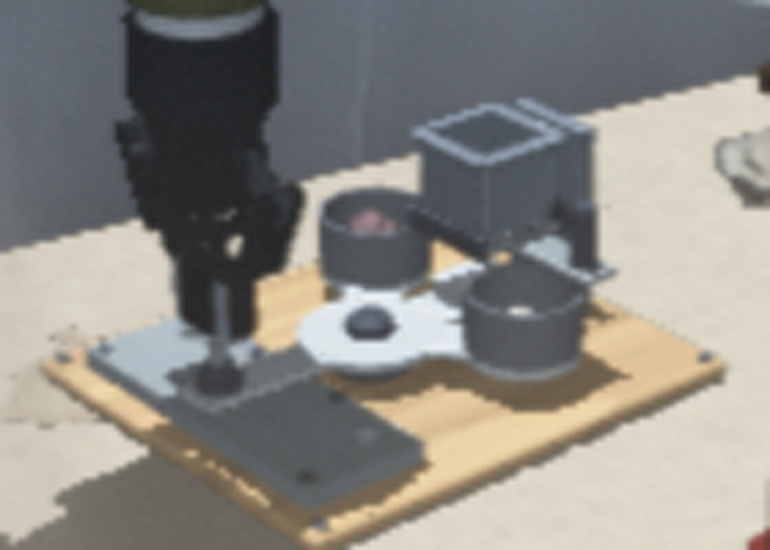

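Emit:
{"op": "play_rows", "data": {
  "travel": [
    [0.08,-0.43,0],
    [0.1,-0.42,0],
    [0.12,-0.42,0],
    [0.14,-0.41,0],
    [0.16,-0.41,0],
    [0.17,-0.4,0]
  ],
  "rotation": [
    [0,0,0.044],
    [0,0,0.044],
    [0,0,0.044],
    [0,0,0.044],
    [0,0,0.044],
    [0,0,0.044]
  ],
  "claw": [2,2,2,2,2,2]
}}

```text
time_s: 4.02
position: [0.4504, 0.1488, 0.0655]
tool_rot: [[0.003, -0.431, 0.902], [0.004, 0.902, 0.431], [-1.0, 0.003, 0.004]]
ft_force: [3.5, 1.1, -8.2]
grip_width: 0.0284
```

Emit:
{"op": "play_rows", "data": {
  "travel": [
    [0.19,-0.39,0.03],
    [0.21,-0.38,0.03],
    [0.22,-0.37,0.02],
    [0.24,-0.36,0.02],
    [0.26,-0.35,0.02],
    [0.27,-0.34,0.02],
    [0.28,-0.33,0.02],
    [0.3,-0.32,0.02],
    [0.31,-0.31,0.02],
    [0.32,-0.3,0.02]
  ],
  "rotation": [
    [0,0,0.044],
    [0,0,0.044],
    [0,0,0.044],
    [0,0,0.044],
    [0,0,0.044],
    [0,0,0.044],
    [0,0,0.044],
    [0,0,0.044],
    [0,0,0.044],
    [0,0,0.044]
  ],
  "claw": [2,2,2,2,2,2,2,2,2,2]
}}

```text
time_s: 4.85
position: [0.4778, 0.1125, 0.0659]
tool_rot: [[0.0, -0.785, 0.619], [0.007, 0.619, 0.785], [-1.0, 0.004, 0.006]]
ft_force: [2.6, 0.9, -8.4]
grip_width: 0.0286
```

Run:
```python
from rig import env
import cv2
cv2.imwrite("pics/s4.png",cv2.resize(env.get_image("scene")[90:240,150:350,::-1],None,fx=4,fy=4,interpolation=cv2.INTER_CUBIC))
cv2.imwrite("pics/w4.png",env.get_image("wrist")[:,:,::-1])
o=env.observe();print(o['position'],o['ft_force'],o['grip_width'],o['q'])
```

```text
[0.47796483 0.11239976 0.06586531] [ 2.80317281  2.20546724 -7.97942457] 0.028355666011347508 [  -0.83208866   27.27655413   97.35720684    0.49465876   55.35926396
 -142.72614743]
```

View pics/s4.png

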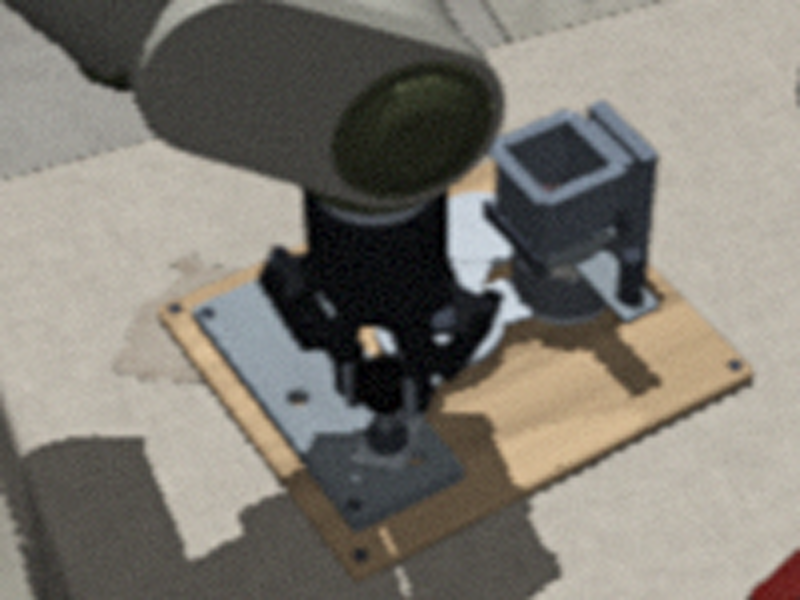

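View pics/w4.png

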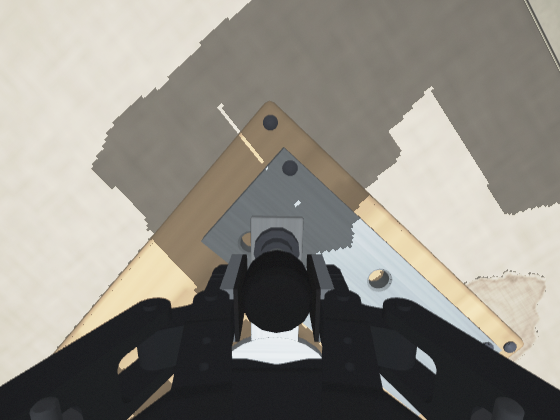

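Emit:
{"op": "play_rows", "data": {
  "travel": [
    [0.33,-0.27,0.01],
    [0.35,-0.26,0.01],
    [0.36,-0.25,0.01],
    [0.05,-0.02,0],
    [0,0,0]
  ],
  "rotation": [
    [0,0,0.044],
    [0,0,0.044],
    [0,0,0.044],
    [0,0,0.009],
    [0,0,0]
  ],
  "claw": [2,2,2,2,2]
}}

```text
time_s: 5.37
position: [0.4886, 0.1047, 0.0654]
tool_rot: [[-0.001, -0.861, 0.508], [0.007, 0.508, 0.861], [-1.0, 0.005, 0.006]]
ft_force: [2.5, -0.1, -8.0]
grip_width: 0.0284
```

Emit:
{"op": "play_rows", "data": {
  "travel": [
    [0.09,-0.04,0],
    [0,0,-0.3],
    [0,0,-0.3],
    [0,0,-0.3],
    [0,0,-0.3],
    [0,0,0]
  ],
  "rotation": [
    [0,0,0.008],
    [0,0,0],
    [0,0,0],
    [0,0,0],
    [0,0,0],
    [0,0,0]
  ],
  "claw": [2,2,2,2,2,2]
}}

```text
time_s: 5.87
position: [0.4889, 0.1046, 0.0525]
tool_rot: [[-0.001, -0.863, 0.505], [0.007, 0.505, 0.863], [-1.0, 0.004, 0.006]]
ft_force: [2.4, -0.7, -5.1]
grip_width: 0.0282
```

Emit:
{"op": "play_rows", "data": {
  "travel": [
    [0,0,-0.15],
    [0,0,0],
    [0,0,0],
    [0,0,0],
    [0,0,0]
  ],
  "rotation": [
    [0,0,0],
    [0,0,0],
    [0,0,0],
    [0,0,0],
    [0,0,0]
  ],
  "claw": [2,2,4,7,7]
}}

```text
time_s: 6.28
position: [0.4884, 0.105, 0.0516]
tool_rot: [[-0.001, -0.863, 0.504], [0.007, 0.504, 0.863], [-1.0, 0.005, 0.005]]
ft_force: [0.1, 0.1, 0.1]
grip_width: 0.0627
```

Emit:
{"op": "play_rows", "data": {
  "travel": [
    [0,0,0.5],
    [0,0,2],
    [0,0,3],
    [0,0,4],
    [0,0,4],
    [0,0,1],
    [0,0,0]
  ],
  "rotation": [
    [0,0,0],
    [0,0,0],
    [0,0,0],
    [0,0,0],
    [0,0,0],
    [0,0,0],
    [0,0,0]
  ],
  "claw": [7,7,7,7,7,7,7]
}}

```text
time_s: 6.87
position: [0.4851, 0.1057, 0.2057]
tool_rot: [[-0.004, -0.864, 0.503], [0.008, 0.503, 0.864], [-1.0, 0.008, 0.004]]
ft_force: [-0.7, 0.1, -0.1]
grip_width: 0.0699
```

Run:
```python
from rig import env
import cv2
cv2.imwrite("pics/s5.png",cv2.resize(env.get_image("scene")[90:240,150:350,::-1],None,fx=4,fy=4,interpolation=cv2.INTER_CUBIC))
cv2.imwrite("pics/d5.png",cv2.resize(env.get_image("side")[150:250,180:320,::-1],None,fx=5.5,fy=5.5,interpolation=cv2.INTER_CUBIC))
o=env.observe();print(o['position'],o['ft_force'],o['grip_width'],o['q'])
print(env.camera_info('wrist'))
cv2.imwrite("pics/w5.png",env.get_image("wrist")[:,:,::-1])
```

```text
[0.48442601 0.10567525 0.20318322] [ 0.2109911  -0.15688889 -0.62994643] 0.07023214698582567 [  -1.63305971   17.93485509   85.27412364    0.44202089   77.27147317
 -151.51927399]
{'vertical_fov': 66.28027142152766, 'cx': 276.4837345876182, 'cy': 215.7137088335298, 'eye': array([0.4498367 , 0.04669013, 0.3456867 ]), 'rotation': array([[-0.8638422 ,  0.48752256,  0.12687951],
       [ 0.50366046,  0.83075606,  0.23700318],
       [ 0.01013847,  0.26863754, -0.96318798]])}
```

View pics/s5.png

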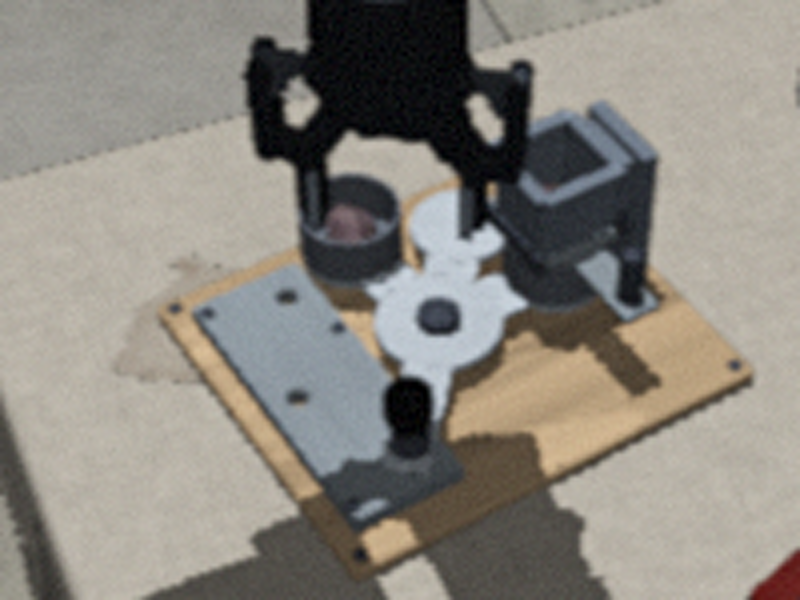

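View pics/d5.png

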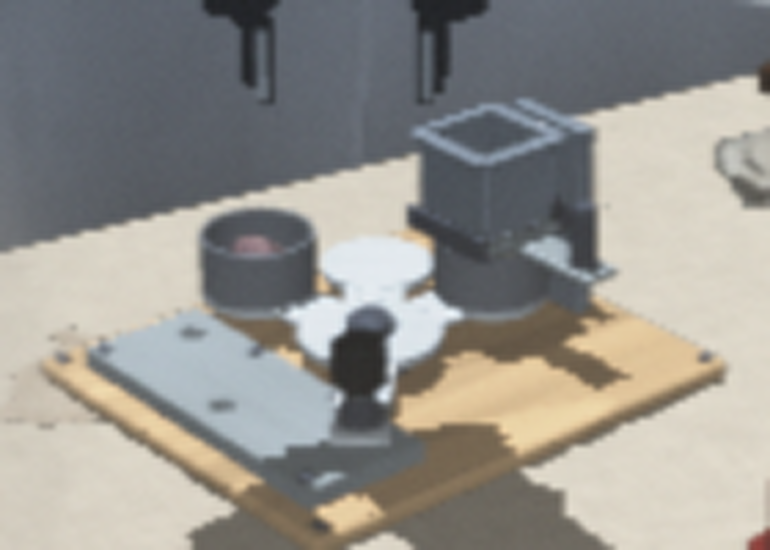

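View pics/w5.png

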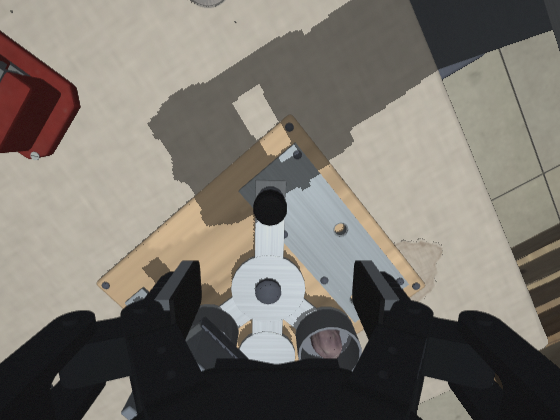

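Run:
```python
from rig import env
from h import *
for th in ([.543,.191,.1706],[.541,.190,.169]):
  for n,k,o in (("scene",4,(150,90)),("side",5.5,(180,150))):
    p=proj(env.camera_info(n),W(th,[(-64.3,-76.6,81),(-64.3,-76.6,92),(85,-76,113),(85,-76,76),(58,-27,128)]))
    print(n,((p-o+.4)*k).round(0).tolist())
```

```text
scene [[412.0, 391.0], [412.0, 379.0], [629.0, 250.0], [625.0, 294.0], [544.0, 199.0]]
side [[366.0, 337.0], [366.0, 318.0], [583.0, 200.0], [581.0, 262.0], [484.0, 159.0]]
scene [[409.0, 394.0], [409.0, 381.0], [627.0, 252.0], [623.0, 297.0], [542.0, 201.0]]
side [[364.0, 339.0], [363.0, 320.0], [581.0, 201.0], [579.0, 264.0], [482.0, 160.0]]
```

Emit:
{"op": "play_rows", "data": {
  "travel": [
    [1.5,0.2,0],
    [1.5,0.2,0],
    [1.5,0.2,0],
    [1.5,0.2,0],
    [1.5,0.2,0],
    [1.5,0.2,0],
    [1.5,0.2,0],
    [1.5,0.2,0],
    [1.5,0.2,0],
    [1.5,0.2,0],
    [0,0,0]
  ],
  "rotation": [
    [0,0,-0.088],
    [0,0,-0.088],
    [0,0,-0.088],
    [0,0,-0.088],
    [0,0,-0.088],
    [0,0,-0.088],
    [0,0,-0.088],
    [0,0,-0.088],
    [0,0,-0.088],
    [0,0,-0.088],
    [0,0,0]
  ],
  "claw": [4,4,4,4,4,4,4,4,4,4,4]
}}

```text
time_s: 7.93
position: [0.6324, 0.1265, 0.1782]
tool_rot: [[-0.039, -0.118, 0.992], [0.029, 0.992, 0.119], [-0.999, 0.033, -0.035]]
ft_force: [-0.9, -1.0, 0.4]
grip_width: 0.0399
```

Run:
```python
from rig import env
import cv2
o=env.observe();print(o['position'],o['tool_rot'].round(3).tolist(),o['q'].round(0))
cv2.imwrite("pics/w6.png",env.get_image("wrist")[:,:,::-1])
```

```text
[0.63243287 0.12649994 0.17815886] [[-0.039, -0.118, 0.992], [0.029, 0.992, 0.119], [-0.999, 0.033, -0.035]] [  0.  34.  61.   2.  87. -97.]
```

View pics/w6.png

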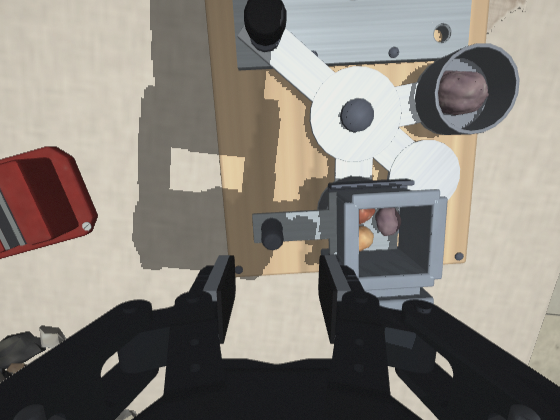

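Run:
```python
from rig import env
from h import *
import cv2
ci=env.camera_info("wrist");print(ci['eye'])
print(ray(ci,272,240,.113),ray(ci,344,275,.128))
for th in ([.543,.191,.1706],[.541,.190,.169]):print(proj(ci,W(th,[(85,-76,113),(85,-76,76),(58,-27,128),(112,-27,128),(58,27,128),(112,27,128)])).round(0).tolist())
cv2.imwrite("pics/w6c.png",cv2.resize(cv2.imread("pics/w6.png")[160:310,230:460],None,fx=3,fy=3))
```

```text
[0.56838333 0.11431939 0.32283113]
[0.63419522 0.12628497 0.113     ] [0.64807533 0.17524134 0.128     ]
[[277.0, 248.0], [276.0, 233.0], [354.0, 211.0], [354.0, 290.0], [439.0, 206.0], [434.0, 285.0]]
[[276.0, 245.0], [274.0, 230.0], [353.0, 207.0], [352.0, 287.0], [438.0, 203.0], [433.0, 282.0]]
```

View pics/w6c.png

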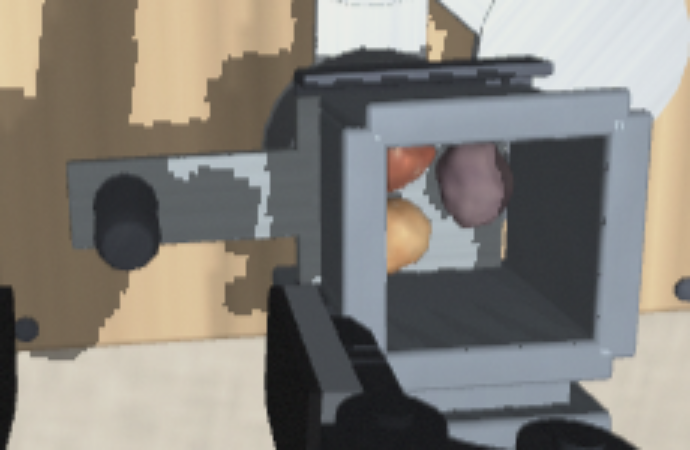

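Emit:
{"op": "play_rows", "data": {
  "travel": [
    [0.2,0,-1],
    [0.2,0.1,-2],
    [0,0,-1.5],
    [0,0,0]
  ],
  "rotation": [
    [-0.015,-0.02,0.025],
    [-0.014,-0.019,0.025],
    [0,0,0],
    [0,0,0]
  ],
  "claw": [4,4,4,4]
}}

```text
time_s: 8.32
position: [0.6312, 0.1271, 0.1271]
tool_rot: [[-0.009, -0.186, 0.982], [-0.004, 0.982, 0.186], [-1.0, -0.002, -0.01]]
ft_force: [0.3, 0.1, -0.1]
grip_width: 0.0403
```

Run:
```python
from rig import env
from h import *
import cv2
o=env.observe();print(o['position'],o['tool_rot'].round(3).tolist(),env.camera_info("wrist"))
cv2.imwrite("pics/w7.png",env.get_image("wrist")[:,:,::-1])
cv2.imwrite("pics/d7.png",cv2.resize(env.get_image("side")[130:250,200:340,::-1],None,fx=5,fy=5,interpolation=cv2.INTER_CUBIC))
```

```text
[0.63120907 0.12706667 0.12714456] [[-0.009, -0.186, 0.982], [-0.004, 0.982, 0.186], [-1.0, -0.002, -0.01]] {'vertical_fov': 66.28027142152766, 'cx': 276.4837345876182, 'cy': 215.7137088335298, 'eye': array([0.56450669, 0.11527951, 0.2704654 ]), 'rotation': array([[-0.1859165 ,  0.94937625,  0.25321884],
       [ 0.98256303,  0.18021896,  0.04572757],
       [-0.00222217,  0.25730499, -0.96632769]])}
```

View pics/w7.png

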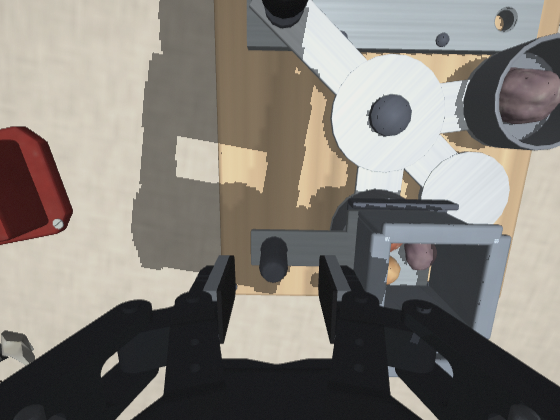

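View pics/d7.png

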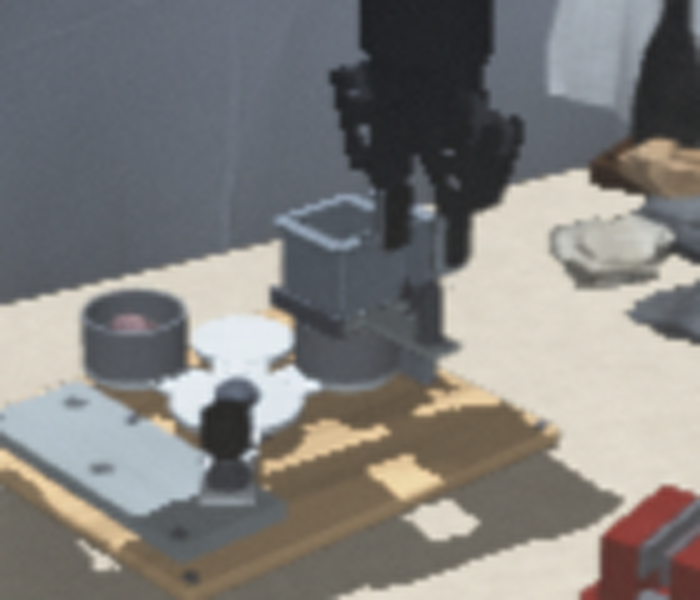

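Run:
```python
from rig import env
from h import *
ci=env.camera_info("wrist")
print(ray(ci,273.5,268,.113),ray(ci,273,243,.076),env.observe()['position'])
```

```text
[0.63703844 0.1267429  0.113     ] [0.63635749 0.12584416 0.076     ] [0.63260546 0.12710359 0.13017224]
```

Emit:
{"op": "play_rows", "data": {
  "travel": [
    [0.5,0,0],
    [0,0,-1.5],
    [0,0,-1.5],
    [0,0,0]
  ],
  "rotation": [
    [0,-0.009,0],
    [0,0,0],
    [0,0,0],
    [0,0,0]
  ],
  "claw": [4,4,4,4]
}}

```text
time_s: 8.75
position: [0.6399, 0.1268, 0.1044]
tool_rot: [[0.014, -0.188, 0.982], [-0.003, 0.982, 0.188], [-1.0, -0.006, 0.013]]
ft_force: [-0.5, -0.2, -0.8]
grip_width: 0.0401
```

Emit:
{"op": "play_rows", "data": {
  "travel": [
    [-0.2,0.1,-0.8],
    [-0.1,0,-0.8],
    [0,0,-0.3],
    [0,0,0]
  ],
  "rotation": [
    [0,0.013,0],
    [0,0,0],
    [0,0,0],
    [0,0,0]
  ],
  "claw": [4,4,4,4]
}}

```text
time_s: 9.08
position: [0.6382, 0.1277, 0.0873]
tool_rot: [[0.005, -0.188, 0.982], [-0.003, 0.982, 0.188], [-1.0, -0.004, 0.004]]
ft_force: [0.3, -0.3, 0.1]
grip_width: 0.04
```

Emit:
{"op": "play_rows", "data": {
  "travel": [
    [0,0,-0.3],
    [0,0,0],
    [0,0,0],
    [0,0,0],
    [0,0,0]
  ],
  "rotation": [
    [0,0,0],
    [0,0,0],
    [0,0,0],
    [0,0,0],
    [0,0,0]
  ],
  "claw": [4,3,1,1,1]
}}

```text
time_s: 9.5
position: [0.6386, 0.1277, 0.0851]
tool_rot: [[0.006, -0.189, 0.982], [-0.003, 0.982, 0.189], [-1.0, -0.004, 0.006]]
ft_force: [1.8, 0.1, -3.1]
grip_width: 0.0147
```

Emit:
{"op": "play_rows", "data": {
  "travel": [
    [0.05,-0.3,0],
    [0.1,-0.59,0],
    [0.1,-0.59,0],
    [0.1,-0.59,0],
    [0.1,-0.59,0],
    [0.1,-0.59,0],
    [0.1,-0.59,0],
    [0.1,-0.59,0],
    [0.1,-0.59,0],
    [0,0,0]
  ],
  "rotation": [
    [0,0,0],
    [0,0,0],
    [0,0,0],
    [0,0,0],
    [0,0,0],
    [0,0,0],
    [0,0,0],
    [0,0,0],
    [0,0,0],
    [0,0,0]
  ],
  "claw": [1,1,1,1,1,1,1,1,1,1]
}}

```text
time_s: 10.33
position: [0.6479, 0.0737, 0.085]
tool_rot: [[0.006, -0.188, 0.982], [0.001, 0.982, 0.188], [-1.0, 0.0, 0.007]]
ft_force: [-0.3, 6.9, -2.6]
grip_width: 0.0147
```

Emit:
{"op": "play_rows", "data": {
  "travel": [
    [0.03,-0.2,0],
    [0.04,-0.25,0],
    [0.05,-0.3,0],
    [0,0,0]
  ],
  "rotation": [
    [0,0,0],
    [0,0,0],
    [0,0,0],
    [0,0,0]
  ],
  "claw": [1,1,1,1]
}}

```text
time_s: 10.67
position: [0.6478, 0.0742, 0.0851]
tool_rot: [[0.004, -0.191, 0.981], [0.018, 0.981, 0.191], [-1.0, 0.017, 0.008]]
ft_force: [0.5, -1.8, -0.8]
grip_width: 0.0143
```

Run:
```python
from rig import env
from h import *
import cv2
o=env.observe();print(o['position'],o['ft_force'],o['time_s'])
cv2.imwrite("pics/w8.png",env.get_image("wrist")[:,:,::-1])
```

```text
[0.64784442 0.07415623 0.08506147] [ 0.52374719 -1.8102133  -0.77708291] 10.6667
```

View pics/w8.png

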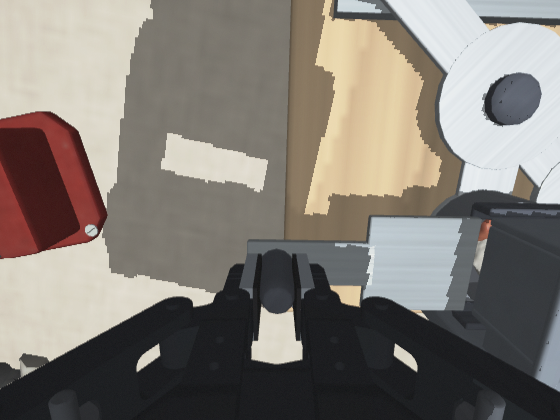

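Emit:
{"op": "play_rows", "data": {
  "travel": [
    [0.03,-0.2,0],
    [0.04,-0.25,0],
    [0.04,-0.25,0]
  ],
  "rotation": [
    [-0.017,0,0],
    [0,0,0],
    [0,0,0]
  ],
  "claw": [1,1,1]
}}

```text
time_s: 10.97
position: [0.6479, 0.0736, 0.085]
tool_rot: [[0.003, -0.193, 0.981], [0.013, 0.981, 0.193], [-1.0, 0.012, 0.005]]
ft_force: [-0.4, 16.1, 0.2]
grip_width: 0.0147
```

Emit:
{"op": "play_rows", "data": {
  "travel": [
    [0,0,0],
    [0,0,0],
    [0,0,0],
    [0,0,0],
    [0,0,1],
    [0,0,3],
    [0,0,4],
    [0,0,4]
  ],
  "rotation": [
    [0,0,0],
    [0,0,0],
    [0,0,0],
    [0,0,0],
    [0,0,0],
    [0,0,0],
    [0,0,0],
    [0,0,0]
  ],
  "claw": [2,3.5,4.5,4.5,4.5,4.5,4.5,4.5]
}}

```text
time_s: 11.63
position: [0.6439, 0.0699, 0.2019]
tool_rot: [[-0.015, -0.19, 0.982], [0.01, 0.982, 0.19], [-1.0, 0.013, -0.013]]
ft_force: [1.5, 0.4, 0.1]
grip_width: 0.0453
```

Run:
```python
from rig import env
from h import *
import cv2
o=env.observe();print(o['position'],o['ft_force'],o['time_s'])
cv2.imwrite("pics/w9.png",env.get_image("wrist")[:,:,::-1])
cv2.imwrite("pics/d9.png",cv2.resize(env.get_image("side")[130:250,190:330,::-1],None,fx=5,fy=5,interpolation=cv2.INTER_CUBIC))
cv2.imwrite("pics/s9.png",cv2.resize(env.get_image("scene")[90:240,150:350,::-1],None,fx=4,fy=4,interpolation=cv2.INTER_CUBIC))
```

```text
[0.64392165 0.06989344 0.2019218 ] [1.45150672 0.36833638 0.13314433] 11.6333
```

View pics/w9.png

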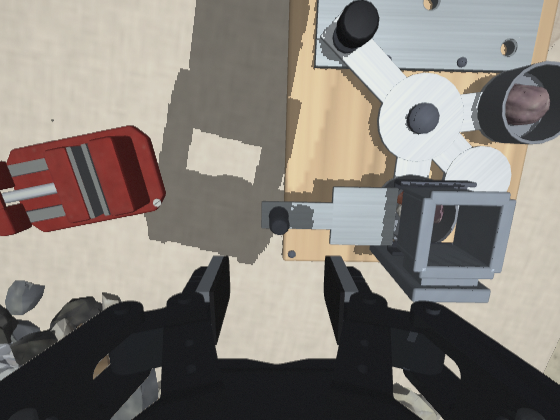

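View pics/d9.png

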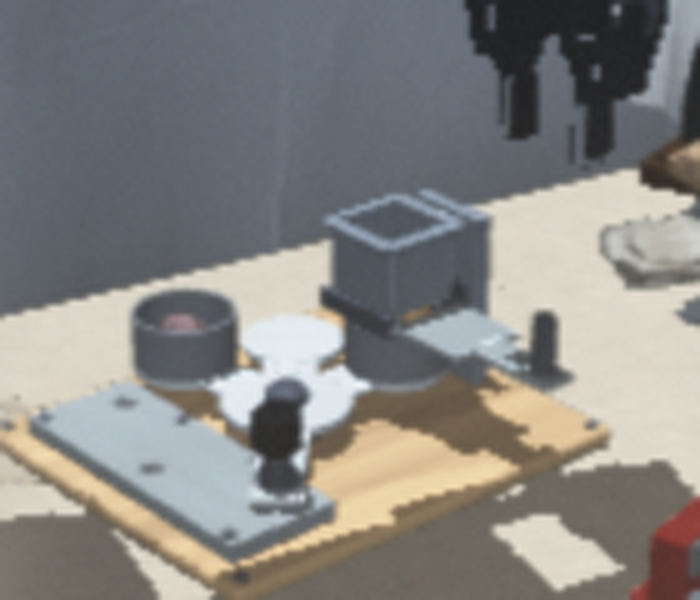

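View pics/s9.png

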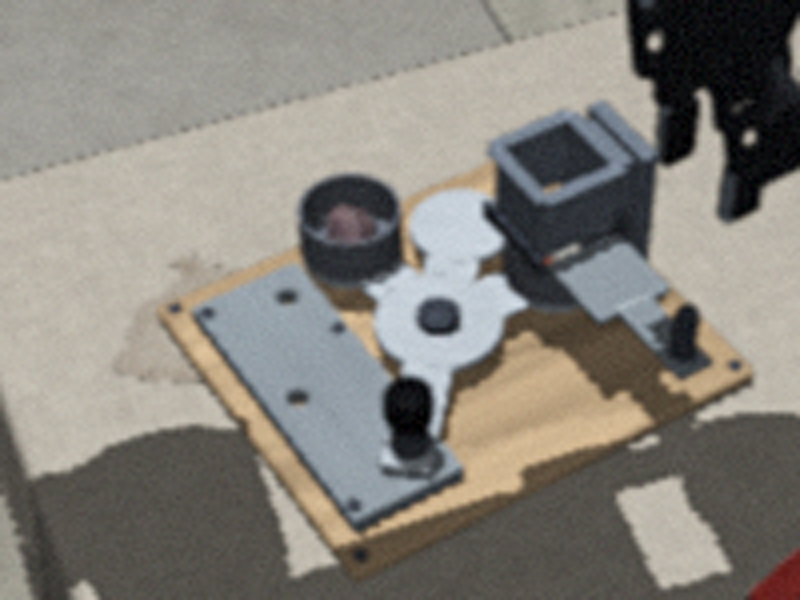

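Emit:
{"op": "play_rows", "data": {
  "travel": [
    [0.6,2.4,0.8],
    [0.6,2.4,0.8],
    [0.6,2.4,0.8],
    [0.6,2.4,0.8],
    [0.6,2.4,0.8],
    [0.6,2.4,0.5],
    [0,0,0],
    [0,0,0]
  ],
  "rotation": [
    [0,0,0],
    [0,0,0],
    [0,0,0],
    [0,0,0],
    [0,0,0],
    [0,0,0],
    [0,0,0],
    [0,0,0]
  ],
  "claw": [7,7,7,7,7,7,7,7]
}}

```text
time_s: 12.45
position: [0.6805, 0.2162, 0.2468]
tool_rot: [[-0.016, -0.184, 0.983], [0.006, 0.983, 0.184], [-1.0, 0.009, -0.015]]
ft_force: [0.4, -0.2, 0.4]
grip_width: 0.0695
```

Run:
```python
from rig import env
from h import *
import cv2
o=env.observe();print(o['position'],o['ft_force'],o['time_s'])
im=env.get_image("wrist")[:,:,::-1]
cv2.imwrite("pics/w10.png",im)
```

```text
[0.68051491 0.21622622 0.24675074] [ 0.42812293 -0.20978191  0.41246866] 12.45
```

View pics/w10.png

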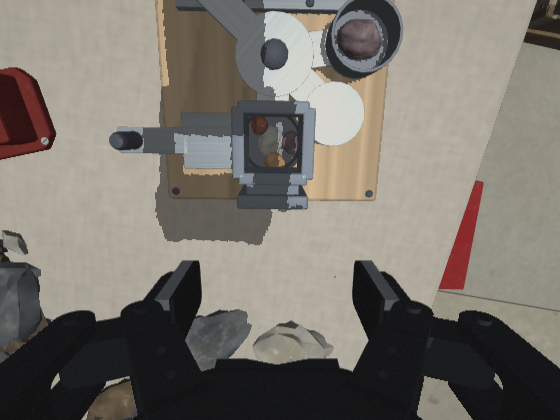

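Run:
```python
import cv2
cv2.imwrite("pics/w10c.png",cv2.resize(cv2.imread("pics/w10.png")[90:220,90:400],None,fx=2.5,fy=2.5,interpolation=cv2.INTER_CUBIC))
cv2.imwrite("pics/w10d.png",cv2.resize(cv2.imread("pics/w10.png")[90:220,220:330],None,fx=5,fy=5,interpolation=cv2.INTER_CUBIC))
cv2.imwrite("pics/d9c.png",cv2.resize(cv2.imread("pics/d9.png")[180:420,300:600],None,fx=2.6,fy=2.6,interpolation=cv2.INTER_CUBIC))
```

```text
(no output)
```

View pics/w10d.png

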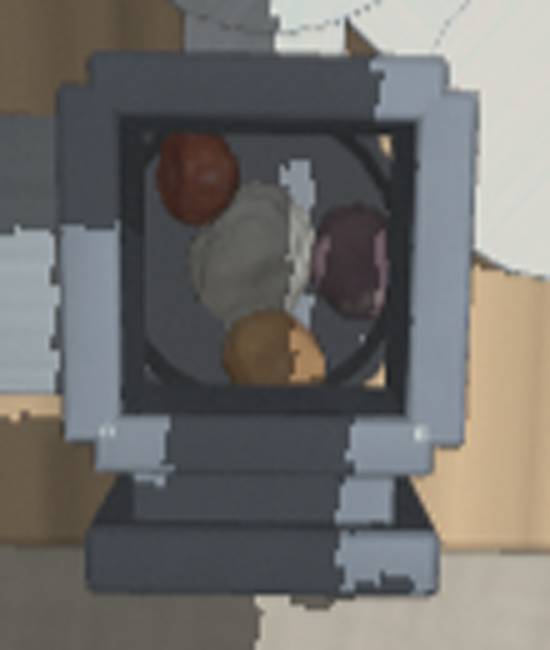

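View pics/d9c.png

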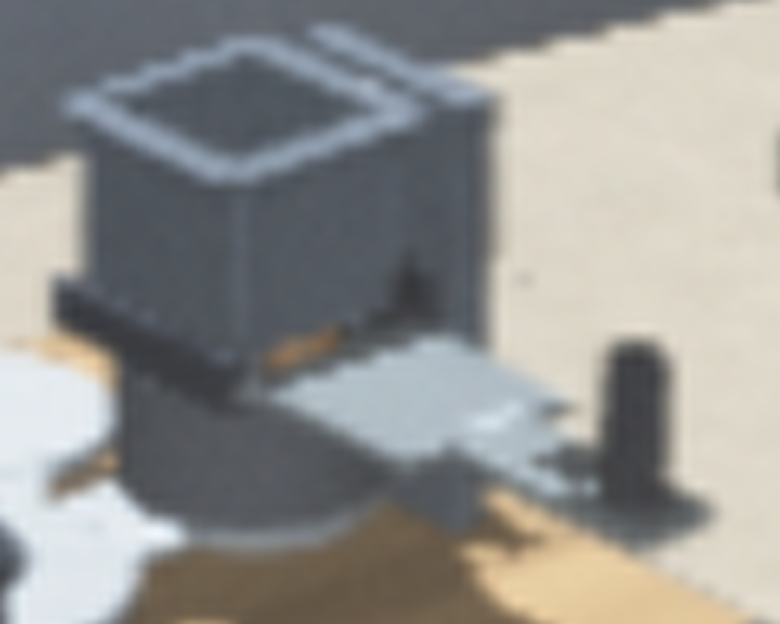

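Run:
```python
from rig import env
from h import *
import cv2
ci=env.camera_info("wrist"); sc=env.camera_info("scene"); sd=env.camera_info("side")
th=[.541,.190,.169]
def loc(p): 
    d=p[:2]-np.array(th[:2]);c,s=np.cos(th[2]),np.sin(th[2]);return (np.r_[c*d[0]+s*d[1]-.085,-s*d[0]+c*d[1],p[2]]*1000).round(0)
print("rel. to outlet axis")
for z in (.012,.04,.05,.065,.08): print(z,'wr orange',loc(ray(ci,220+273/5,90+350/5,z)),'red',loc(ray(ci,220+197/5,90+178/5,z)),'plum',loc(ray(ci,220+350/5,90+260/5,z)),'pale',loc(ray(ci,220+250/5,90+255/5,z)),'scene in',loc(ray(sc,150+550/4,90+185/4,z)),'scene slot',loc(ray(sc,150+560/4,90+255/4,z)),'side slot',loc(ray(sd,190+(300+300/2.6)/5,130+(180+348/2.6)/5,z)))
print(loc(ray(ci,220+110/5,90+430/5,.128)),loc(ray(ci,220+425/5,90+430/5,.128)),loc(ray(ci,125,140,.113)))
im=env.get_image("scene")[:,:,::-1]
cv2.imwrite("pics/s11.png",im)
cv2.imwrite("pics/s11c.png",cv2.resize(im[110:180,260:330],None,fx=8,fy=8,interpolation=cv2.INTER_CUBIC))
```

```text
rel. to outlet axis
0.012 wr orange [21.  2. 12.] red [-17. -15.  12.] plum [ 1. 20. 12.] pale [-0. -3. 12.] scene in [57. 81. 12.] scene slot [26. 23. 12.] side slot [85. 72. 12.]
0.04 wr orange [19.  2. 40.] red [-16. -14.  40.] plum [-0. 18. 40.] pale [-1. -3. 40.] scene in [40. 57. 40.] scene slot [ 9.  0. 40.] side slot [45. 28. 40.]
0.05 wr orange [18.  2. 50.] red [-16. -14.  50.] plum [-0. 18. 50.] pale [-1. -3. 50.] scene in [34. 48. 50.] scene slot [ 3. -8. 50.] side slot [31. 12. 50.]
0.065 wr orange [17.  2. 65.] red [-16. -13.  65.] plum [-1. 17. 65.] pale [-2. -3. 65.] scene in [24. 35. 65.] scene slot [ -5. -20.  65.] side slot [ 10. -11.  65.]
0.08 wr orange [16.  2. 80.] red [-16. -13.  80.] plum [-1. 16. 80.] pale [-2. -3. 80.] scene in [15. 22. 80.] scene slot [-14. -32.  80.] side slot [-11. -35.  80.]
[ 25. -25. 128.] [ 24.  27. 128.] [  -2. -123.  113.]
```

View pics/s11.png

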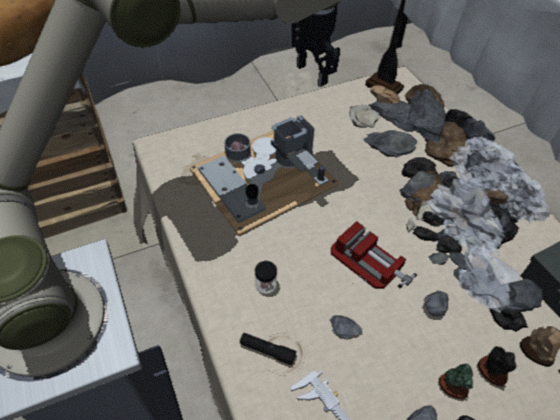

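View pics/s11c.png

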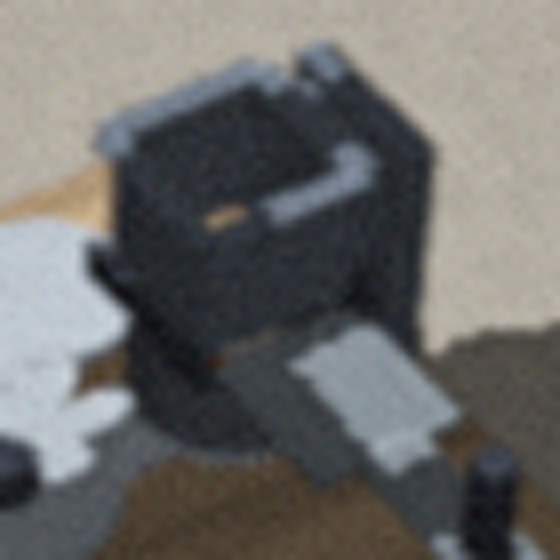

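Run:
```python
from rig import env
from h import *
import cv2
for y in (-126,-132):
  for th in ([.543,.191,.1706],[.541,.190,.169]):
    print(y,((proj(env.camera_info("scene"),W(th,[(85,y,113),(85,y,76)]))-[150,90]+.4)*4).round(0).tolist(),((proj(env.camera_info("side"),W(th,[(85,y,113),(85,y,76)]))-[190,130]+.4)*5).round(0).tolist(),proj(env.camera_info("wrist"),W(th,[(85,y,113),(85,y,76),(58,-27,128)])).round(0).tolist())
```

```text
-126 [[680.0, 303.0], [675.0, 347.0]] [[539.0, 309.0], [537.0, 367.0]] [[124.0, 145.0], [142.0, 144.0], [240.0, 112.0]]
-126 [[678.0, 305.0], [673.0, 349.0]] [[537.0, 311.0], [535.0, 368.0]] [[123.0, 142.0], [141.0, 141.0], [239.0, 109.0]]
-132 [[687.0, 309.0], [681.0, 353.0]] [[546.0, 313.0], [544.0, 370.0]] [[117.0, 145.0], [135.0, 144.0], [240.0, 112.0]]
-132 [[684.0, 312.0], [679.0, 356.0]] [[544.0, 314.0], [542.0, 372.0]] [[116.0, 142.0], [134.0, 141.0], [239.0, 109.0]]
```

Run:
```python
from rig import env
print(env.close_job(), env.observe()['time_s'])
```

```text
the job is handed in; nothing more can be done
the job is handed in; nothing more can be done
```

I handed the job in at about 12.5 s of the 53 s allowed. The three red pebbles are in the cup with the smaller, pale stone.

**Order of work:** The pale stone was in the right cup. I lifted the plunger about 16 mm and swung the carousel about 50° counter-clockwise. I then lowered the pin into the outer hole and let go, and it went fully home. Only after that did I draw the gate to its end stop. There it resisted with 16 N and would not move further.

**Last checks:**
- **Pebbles:** Looking down the hopper, all three lie around the pale stone in the cup.
- **Larger stone:** The plum stone is still in its own cup.
- **Plunger:** After the swing and release, the knob's top was at its home height.
- **Gate:** The post sits where a fully drawn gate should put it, within about 1 pixel in the fixed cameras.
- **Bystanders:** The jar, torch and slate chip are where they were in the first scene picture.

**What disagreed:**
- **Camera fits:** The wrist camera placed the dispenser up to about 5 mm from where the fixed cameras did. I went between the two, and both grips held.
- **Grip widths:** They read about 1.5 mm under the stated sizes.
- **Orange pebble:** One pebble looks orange and seems to lean high in the cup, with its top at about 60 mm, still below the rim.

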